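# Fetch the hemmed-in cheese for weighing

## Robot

A 6-joint arm with a two-finger parallel gripper is mounted at the origin on the work surface. World frame = base frame: x ahead of the robot, y to its left, z up, the work surface at z = 0. Lengths are in m, angles in rad, forces in N, time in s.
With the tool pointing down it reaches from about 0.3 to 0.825 m from the base axis. Payload 5.4 kg.
Tool frame: the origin (TCP) lies at the very end of the fingers, on their centre line; the grasp point (between the pads) lies 19 mm behind it; z points along the fingers, y is the line along which they close (so a half turn about z gives the same grasp; the last joint's range is limited). The gripper opens to 92 mm and grips with 3 to 60 N. Pads are 20 mm wide; open, the fingers measure 128 mm over their backs; the gripper's body (75 mm by 189 mm) begins 69 mm behind the grasp point.
Start: joints at [-1.439, 0.158, 1.597, -0, 1.386, -0.21], TCP at [0.193, -0.542, 0.177] pointing down, gripper open.
Joint ranges: [-2.91, 2.91], [-0.94, 2.29], [0.18, 2.7], [-1.29, 4.43], [0.17, 2.64], [-3, 3]. Speed limits (rad/s): [2.57, 2.57, 3.14, 3.14, 3.14, 3.14].

## Interface

Orientations are given as a rotation vector (axis times angle).
In Python, from workcell import bot gives the robot as it stands. Calls block until the motion is done:
- bot.goto(position, orientation): joint-space move of the TCP to a pose.
- bot.line_to(position, rot=None, max_speed=0.15): straight line of the TCP; rot=None keeps the orientation; max_speed is the mean speed in m/s.
- bot.set_joints(angles): joint-space move.
- bot.set_gripper(opening, newtons=None): opening from 0.0 (shut) to 1.0 (fully open); newtons is the grip in N (None keeps the last); returns when the fingers have stopped.
- bot.hold(seconds).
- bot.inverse_kinematics(position, orientation): joint angles nearest the present ones, or None.
- bot.read_camera(name): name is "scene" or "top" or "wrist"; returns a dict with "pixels" (420x560x3 uint8, blue, green, red), "fx", "fy", "cx", "cy" (pixels), "R" (3x3) and "t" (3): a world point X has camera coordinates R X + t. Camera axes: x right, y down, z forward; pixel columns grow to the right and rows downward; lengths in m; the calibration is good to about 2 mm. A picture is of the moment at which its call begins. There is no depth.
A pose or a line that the arm cannot do raises bot.MotionError and nothing moves.
- bot.job_done(): hands the job in; it is judged then, once.
Readings, each from a call of its own:
- bot.current_clock(): time.
- bot.current_joints(): joint angles.
- bot.current_joint_vel(): joint speeds.
- bot.current_effort(): joint torques, N m.
- bot.current_ee_pos(): TCP position.
- bot.current_tool_rot(): TCP orientation.
- bot.current_contact_force(): force on the tool from outside, world axes, zero at the start.
- bot.current_ft_torque(): the same for the moment, N m.
- bot.current_opening(): opening from 0.0 (shut) to 1.0 (fully open).
- bot.current_grip_force(): force on a finger pad.
Only numpy, scipy, OpenCV 4.12 (cv2) and the standard library are available. Lean on these libraries where they do the work, as an engineer would, in place of code of your own. Each camera call takes 0.05 s, during which the arm holds its last target. There are 200 camera calls.

## Task

The low cheese wheel at the back of the ripening rack has to be weighed. First clear its way: lean the ripening board in the middle of the board stand, its foot close behind the batten and its upper part resting on the stand's wall, and set the two tall cheeses upright on the steel side tray; then stand the low wheel in the middle of the scale's pan, and finally put each tall cheese back upright on the very spot of the rack where it stood. The board stays in the stand; leave the little button cheese on the rack alone and tip no cheese over.

Things in the scene. Friction and masses are not known exactly. Their poses are not given: they have to be found in the camera images.
- board_mid (a point): The ripening board, light wood, loose: 80 wide (x), 14 thick (y), 200 mm long (z, up the board); 0.14 kg; this point is its centre. It starts on end on the rack's deck beside the low wheel, its x along the rack's x, 0.245 rad from upright, top towards the rack's -y, foot at the rack's batten, leaning on the end panel, whose top edge is 129 mm up along the board: the upper 70 mm is free on both faces.
- truckle_mid (a point): The tall round cheese (truckle): upright cylinder, 60 mm diameter, 85 mm tall, yellow rind, 0.26 kg, loose; this point is its centre, 42.5 mm above its underside, z up. It starts on the rack, either beside the low wheel (rack's +y side) or in front of it (rack's -x side), with gaps of about 10 mm. The block cheese has the other of these two places.
- block_mid (a point): The tall square cheese (block): upright, 54 x 54 mm with rounded edges, 85 mm tall, yellow rind, 0.27 kg, loose; this point is its centre, 42.5 mm above its underside; x, y along its sides, z up. It starts square to the rack.
- wheel_mid (a point): The low wheel of cheese to be weighed: 64 mm diameter, 40 mm tall, yellow rind, 0.14 kg, loose; this point is its centre, 20 mm above its underside, z up. It starts over the rack's origin, hemmed in by the board, the two tall cheeses and the rack's back rail.
- button_cheese_mid (a point): The little button cheese, 48 mm diameter, 28 mm tall, loose, on the rack's front corner (-x, +y), diagonally from the low wheel and next to both tall cheeses; this point is its centre. It must not be moved.
- rack: Wooden ripening rack, fixed. Origin at bench level under the low wheel's place; z up, -x faces the robot, +y left. Deck top z = 18, x -125 to 53, y -112 to 124 mm. Back rail 40 mm above deck, face at x = 39. End panel 125 mm above deck, face at y = -92, 14 thick. Batten 8 x 8 mm along x, y -46 to -38. Cheese places (x, y): (0, 0), (0, 70), (-70, 0), (-76, 70) mm.
- stand: Dark wooden board stand, fixed, 110 (x) x 104 (y) mm; origin at bench level under its centre, z up. Base 18 mm thick; on it a wall with its face at y = -14 looking to +y, 14 thick, 125 mm above the base, and a batten 8 x 8 mm along x, inner face at y = +32. The board's foot stands in this 46 mm channel, its width along x, centred; its upper part leans on the wall's top edge.
- tray: The steel side tray, a flat fixed plate with no rim, 100 (x) x 220 (y) mm, top at z = 20 mm; origin at bench level under its centre, z up. Both tall cheeses fit side by side along y, for example at y = +55 and -55 mm.
- scale: The bench scale, fixed, white housing with a flat square steel pan of about 110 x 120 mm on top; pan top at z = 50 mm above the bench. Origin at bench level under the pan's middle, z up.
Things that resemble listed ones, but are neither listed nor needed, are in the scene too. Leave any turquoise look-alike of the part that bears wheel_mid alone.

How it is judged:
By the outcome, as a careful person would: the job done as asked, in the order asked, and still so for the second after the job is handed in, with the robot touching nothing.
It also fails if it takes over 131 s, if anything falls off the work surface, if the arm or the gripper's body presses on something with over 40 N, if the wrist force passes 120 N, or if a joint passes its speed limit or range.

## Working session

There is one attempt and no reset: what is moved stays moved. The work goes in short steps, each a Python script; the robot and the scene stay as the last script left them, time stands still between calls to the robot, and variables do not carry over. Pictures are saved under pics/ and viewed, at most 15 in all, crops included, and the job is handed in when it is done.

```bash
ls; mkdir -p pics; python3 - <<'E'
from workcell import bot
import cv2,numpy as np
np.set_printoptions(precision=4,suppress=True)
for n in("scene","top"):
    c=bot.read_camera(n); cv2.imwrite(f"pics/{n}0.png",c["pixels"])
    print(n,c["fx"],c["fy"],c["cx"],c["cy"],np.array(c["R"]).tolist(),c["t"], -np.array(c["R"]).T@c["t"])
print(bot.current_clock(),bot.current_tool_rot())
E
```

```text
pics
scene 479.6233935965158 479.6233935965158 276.4952165966314 211.95021900504298 [[0.01463307778416426, 0.9998220920100886, 0.01190198988122223], [0.6650871057419677, -0.0008444284149002023, -0.7467653103327879], [-0.7466224044390415, 0.018843334875287526, -0.6649811380185474]] [-0.0219 -0.3109  1.6936] [ 1.4716 -0.0102  0.8943]
top 404.4074766212278 404.4074766212278 275.01939925689555 217.9826046281736 [[-0.015561588243958644, -0.9998486953516097, 0.0077732473915054275], [-0.9839767010102384, 0.013932638941463498, -0.1777518873068155], [0.1776166907706973, -0.010414796004285163, -0.9840446347518266]] [0.0075 0.5957 0.898 ] [0.4268 0.0086 0.9895]
0.1 [-3.0942 -0.534  -0.0001]
```

View pics/scene0.png

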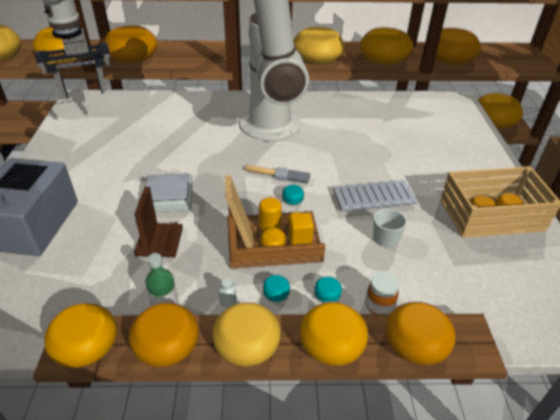

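View pics/top0.png

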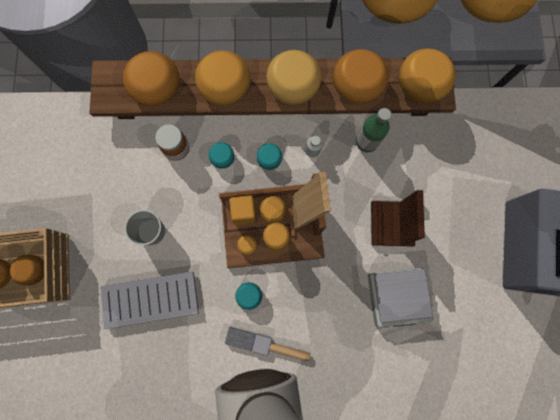

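The scene and top views show the rack near top pixel (272,228). The wheel is at (272,208), the block beside it at (242,208), the truckle in front at (275,236), the button at (246,244) and the board leaning at (312,200). The stand is at (397,222), the scale at (402,297) and the slotted tray at (150,300). I'll enlarge the top view to get the corners.

```bash
cat > h.py <<'E'
from workcell import bot
import cv2,numpy as np
from scipy.spatial.transform import Rotation as Ro
np.set_printoptions(precision=4,suppress=True)
def ray(c,u,v,z):
    R=np.array(c["R"]);o=-R.T@np.array(c["t"])
    d=R.T@np.array([(u-c["cx"])/c["fx"],(v-c["cy"])/c["fy"],1.])
    return o+d*(z-o[2])/d[2]
def proj(c,X):
    p=np.array(c["R"])@np.asarray(X,float)+np.array(c["t"]); return np.array([c["fx"]*p[0]/p[2]+c["cx"],c["fy"]*p[1]/p[2]+c["cy"]])
E
python3 - <<'E'
from h import *
c=bot.read_camera("top");im=c["pixels"]
a=cv2.resize(im[165:275,205:345],None,fx=5.5,fy=5.5,interpolation=cv2.INTER_CUBIC)[:600]
cv2.imwrite("pics/a.png",a)
l=cv2.resize(im[260:335,90:210],None,fx=3.3,fy=3.3,interpolation=cv2.INTER_CUBIC)
r=cv2.resize(im[180:335,360:440],None,fx=3.8,fy=3.8,interpolation=cv2.INTER_CUBIC)
b=np.zeros((590,800,3),np.uint8);b[:l.shape[0],:l.shape[1]]=l;b[:r.shape[0],420:420+r.shape[1]]=r
cv2.imwrite("pics/b.png",b)
w=bot.read_camera("wrist")
R=np.array(w["R"]);o=-R.T@w["t"];T=Ro.from_rotvec(bot.current_tool_rot()).as_matrix()
print("cam in tool",T.T@(o-bot.current_ee_pos()),(T.T@R.T).tolist(),w["fx"])
for n,p,z in[("wheel",(272,208),.058),("block",(242,208),.103),("truck",(275,236),.103),("button",(246,244),.046)]:print(n,ray(c,*p,z))
E
```

```text
cam in tool [ 0.0843 -0.0006 -0.208 ] [[-0.0004340533962969038, -0.9545555063901282, -0.2980328787532297], [0.9999998042474972, -0.00028001382824501393, -0.0005595509140169444], [0.00045066907875794543, -0.29803306328752216, 0.9545554410744511]] 372.81072911357927
wheel [0.6189 0.0054 0.058 ]
block [0.6106 0.0726 0.103 ]
truck [ 0.5464 -0.0002  0.103 ]
button [0.5362 0.0675 0.046 ]
```

View pics/a.png

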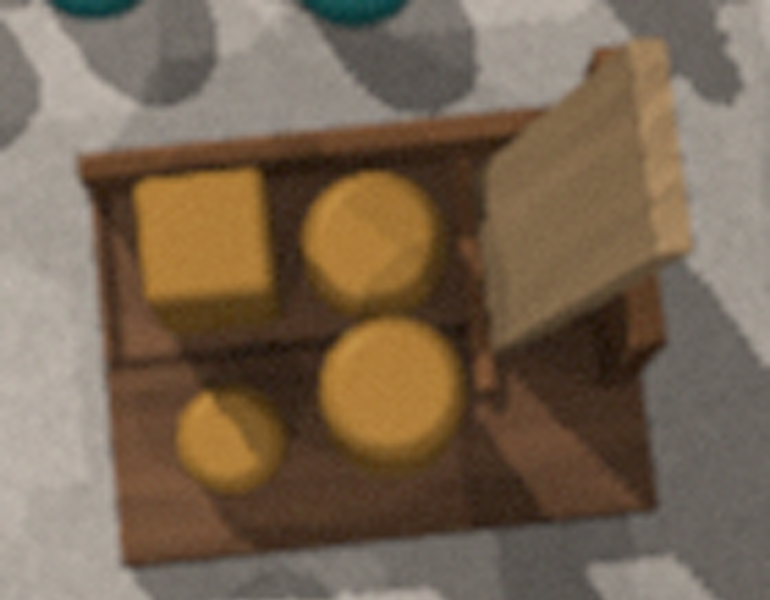

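View pics/b.png

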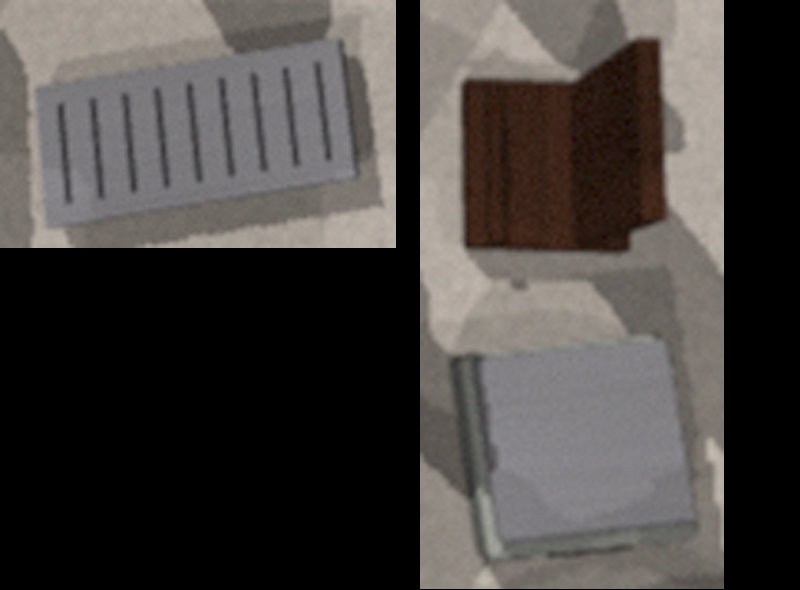

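```bash
python3 - <<'E'
from h import *
c=bot.read_camera("top")
def P(x,y,s,ox,oy,z): return ray(c,(x+.5)/s-.5+ox,(y+.5)/s-.5+oy,z)[:2]
A=lambda x,y,z:P(x,y,5.5,205,165,z)
fl,fr=A(125,563,.018),A(656,507,.018); bl=A(80,157,.058)
d=fl-fr; print("rack front",fl,fr,np.linalg.norm(d),"yaw",np.arctan2(-d[0],d[1]),"left edge",bl-fl,np.linalg.norm(bl-fl))
yaw=np.arctan2(-d[0],d[1]);ex=np.array([np.cos(yaw),np.sin(yaw)]);ey=np.array([-ex[1],ex[0]])
print("origin from front",(fl+fr)/2+.125*ex-.006*ey,"from bl",bl-.053*ex-.124*ey)
print("wheel",A(371,240,.058),"truck",A(391,386,.103)-ex*-.07,"block",A(205,235,.103)-ey*.07)
q=[P(x,y,3.3,90,260,.02) for x,y in[(37,88),(340,40),(355,177),(48,225)]]
print("tray",np.mean(q,0),q,"yaw",[np.arctan2(-(a-b)[0],(a-b)[1]) for a,b in[(q[0],q[1]),(q[3],q[2])]])
S=lambda x,y,z:P(x-420,y,3.8,360,180,z)
q=[S(x,y,.05) for x,y in[(480,357),(660,338),(695,523),(500,545)]]
print("pan",np.mean(q,0),q)
a,b=S(463,80,.018),S(465,247,.018)
print("stand +y edge",a,b,np.linalg.norm(a-b)); d=S(637,40,.143),S(632,222,.143),S(660,40,.143),S(665,218,.143);print("walltop",d)
E
```

```text
rack front [0.485 0.114] [ 0.5058 -0.1176] 0.23246390391924898 yaw 0.08969760511228167 left edge [0.1715 0.0159] 0.1722272107880318
origin from front [0.6205 0.0034] from bl [0.6148 0.0016]
wheel [0.6183 0.0053] truck [0.6188 0.0046] block [0.6184 0.0032]
tray [0.4116 0.297 ] [array([0.444 , 0.4112]), array([0.4748, 0.1959]), array([0.3784, 0.1833]), array([0.349 , 0.3977])] yaw [np.float64(0.14183171546320666), np.float64(0.13626125872065145)]
pan [ 0.4124 -0.2907] [array([ 0.4627, -0.2311]), array([ 0.4725, -0.3416]), array([ 0.3626, -0.3537]), array([ 0.3518, -0.2364])]
stand +y edge [ 0.6421 -0.2388] [ 0.5334 -0.2338] 0.10883641335451692
walltop (array([ 0.6363, -0.3074]), array([ 0.5323, -0.2965]), array([ 0.6362, -0.3205]), array([ 0.5343, -0.3151]))
```

```bash
cat >> h.py <<'E'
RK=(np.array([.6183,.0043,0]),.09); ST=(np.array([.5854,-.2883,0]),-.046); TR=(np.array([.4116,.297,0]),.139); SC=(np.array([.4124,-.2907,0]),.09)
def rot(yaw,tilt=0): return (Ro.from_euler('z',yaw)*Ro.from_euler('x',tilt)*Ro.from_matrix(np.diag([1.,-1,-1]))).as_rotvec()
def W(F,p): return F[0]+Ro.from_euler('z',F[1]).apply(np.asarray(p,float))
E
python3 - <<'E'
from h import *
c=bot.read_camera("top")
P=lambda x,y,z:ray(c,(x+.5)/5.5-.5+205,(y+.5)/5.5-.5+165,z)
L=lambda X:Ro.from_euler('z',-RK[1]).apply(X-RK[0])
for x,y,z in[(630,42,.215),(652,255,.215),(665,40,.2117),(692,245,.2117)]:print(L(P(x,y,z)))
bot.goto(W(RK,(-.04,-.02,.27)),rot(RK[1]))
print(bot.current_clock(),bot.current_ee_pos())
w=bot.read_camera("wrist");cv2.imwrite("pics/w1.png",w["pixels"]);np.savez("w1",**w)
E
```

```text
[ 0.031  -0.0963  0.215 ]
[-0.0477 -0.0943  0.215 ]
[ 0.0314 -0.1095  0.2117]
[-0.045  -0.1095  0.2117]
2.6417 [ 0.5801 -0.02    0.2698]
```

View pics/w1.png

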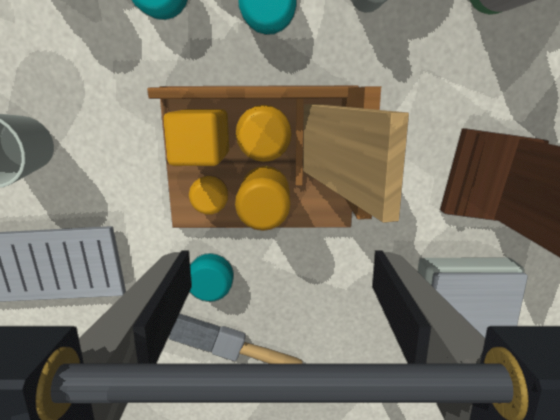

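The wrist view shows the rack square to the tool: front deck edge from (173,228) to (351,227). The wheel top is at (263,133), the truckle top near (263,200), the block top near (192,137), and the board's top edge runs between (407,112) and (390,218). Next I'll convert these to rack coordinates.

```bash
python3 - <<'E'
from h import *
w=dict(np.load("w1.npz"));im=w["pixels"]
L=lambda u,v,z:Ro.from_euler('z',-RK[1]).apply(ray(w,u,v,z)-RK[0])[:2]*1000
print("front",L(173,228,.018),L(351,227,.018))
b=cv2.resize(im[75:240,140:330],None,fx=3.6,fy=3.6,interpolation=cv2.INTER_CUBIC)
h=cv2.cvtColor(im,cv2.COLOR_BGR2HSV);m=cv2.inRange(h,(12,170,110),(30,255,255))
for cn in cv2.findContours(m,0,2)[0]:
    if cv2.contourArea(cn)>300:print(cv2.boundingRect(cn),cv2.contourArea(cn),cv2.minAreaRect(cn))
for n,X in[("wheel",(0,0,.058)),("tr",(-.07,0,.103)),("bl",(0,.07,.103)),("bl bottom",(0,.07,.018)),("but",(-.076,.07,.046))]:
    p=proj(w,W(RK,X));print(n,p);cv2.circle(b,tuple(int(i) for i in (p-[140,75])*3.6),4,(255,0,0),-1)
    if n!="bl":
      r={"wheel":.032,"tr":.03,"but":.024}.get(n,.027)
      for t in np.linspace(0,6.28,40):
        p=proj(w,W(RK,np.add(X,(r*np.cos(t),r*np.sin(t),0))));cv2.circle(b,tuple(int(i) for i in (p-[140,75])*3.6),1,(255,0,0),-1)
    else:
      for dx,dy in[(1,1),(1,-1),(-1,1),(-1,-1)]:
        p=proj(w,W(RK,np.add(X,(.027*dx,.027*dy,0))));cv2.circle(b,tuple(int(i) for i in (p-[140,75])*3.6),3,(0,0,255),-1)
cv2.imwrite("pics/w1o.png",b)
E
```

```text
front [-126.458   122.4483] [-125.4105 -111.3769]
(189, 178, 36, 37) 858.0 ((205.1000213623047, 197.79998779296875), (36.671512603759766, 29.96331024169922), 26.56505012512207)
(235, 168, 54, 61) 2419.0 ((261.5, 198.0), (60.0, 53.0), 90.0)
(163, 110, 58, 56) 2770.0 ((191.5, 137.5), (55.0, 57.0), 90.0)
(236, 105, 53, 53) 2127.5 ((260.8269348144531, 130.86538696289062), (50.990196228027344, 52.75524139404297), 11.309932708740234)
wheel [263.196  133.4669]
tr [262.2656 205.5862]
bl [190.7348 138.3878]
bl bottom [207.0231 130.046 ]
but [206.4478 196.6435]
```

View pics/w1o.png

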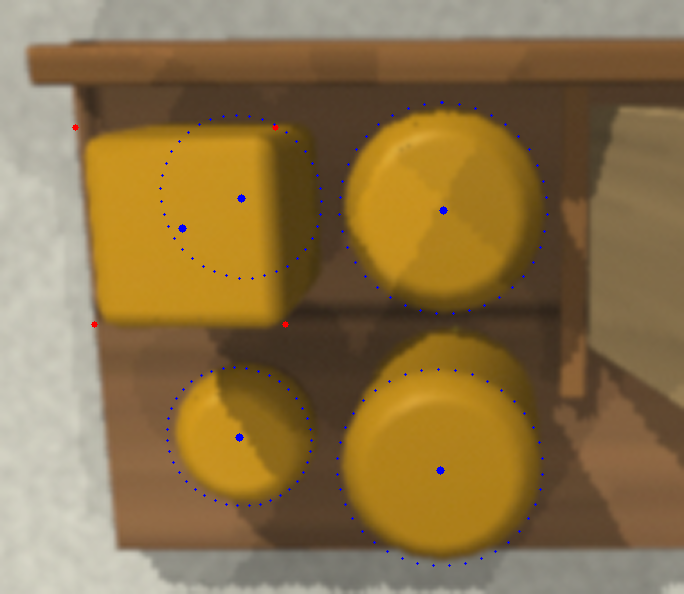

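```bash
cat >> h.py <<'E'
def bpos(F,x,ybot,tilt,s): # TCP at s up the board; ybot = board foot's mid y
    return W(F,(x,ybot-s*np.sin(tilt),.018+.007*np.sin(tilt)+s*np.cos(tilt)))
def st(m=""): print(m,"t",round(bot.current_clock(),1),"pos",bot.current_ee_pos(),"F",bot.current_contact_force(),"op",round(bot.current_opening()*92,1),"g",round(bot.current_grip_force(),1),flush=True)
E
python3 - <<'E'
from h import *
w=dict(np.load("w1.npz"))
L=lambda u,v,z:Ro.from_euler('z',-ST[1]).apply(ray(w,u,v,z)-ST[0])[:2]*1000
print("stand +y edge (expect 55,52 / -55,52)",L(465,130,.018),L(443,213,.018))
r=rot(RK[1],.245)
bot.set_gripper(.55,25)
bot.goto(bpos(RK,-.007,-.0528,.245,.235),r);st()
bot.line_to(bpos(RK,-.007,-.0528,.245,.151));st("down")
bot.set_gripper(0,25);st("grip")
p=np.array(bot.current_ee_pos());p[2]+=.165
bot.line_to(p,max_speed=.2);st("up")
w=bot.read_camera("wrist");np.savez("w2",**w);cv2.imwrite("pics/w2.png",w["pixels"])
E
```

```text
stand +y edge (expect 55,52 / -55,52) [51.9169 53.1526] [-54.7239  51.8293]
 t 4.0 pos [ 0.6211 -0.1069  0.2469] F [-0.5607  0.6317 -0.1532] op 50.6 g 0.0
down t 4.7 pos [ 0.62   -0.085   0.1676] F [-0.3128  0.2428  0.8363] op 50.3 g 0.0
grip t 5.3 pos [ 0.6194 -0.0856  0.1663] F [-0.2389  0.0912  0.6914] op 13.7 g 25.0
up t 6.3 pos [ 0.6189 -0.0853  0.3295] F [ 0.3484 -0.3954 -1.9904] op 13.6 g 25.0
```

View pics/w2.png

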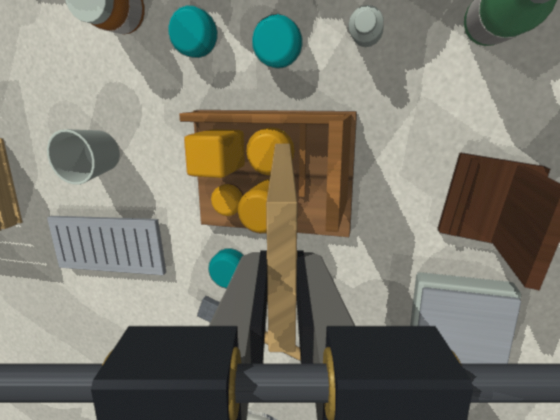

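The board is held squarely between the fingers (board edge at column 285) and the cheeses haven't moved. Next I'll place it in the stand.

```bash
python3 - <<'E'
from h import *
t=.22; r=rot(ST[1],t); g=bpos(ST,0,.0222,t,.151)
bot.goto(g+[0,0,.17],r);st("above")
bot.line_to(g+[0,0,.006],max_speed=.2);st("near")
for dz in(.003,.001,-.001,-.003):
    bot.line_to(g+[0,0,dz],max_speed=.03)
    F=bot.current_contact_force();print(dz,F)
    if F[2]>1: break
bot.set_gripper(.5);st("open")
bot.line_to(np.array(bot.current_ee_pos())-Ro.from_rotvec(r).apply([0,0,.09]),max_speed=.2)
bot.goto(W(ST,(-.15,.1,.33)),rot(0));st()
w=bot.read_camera("wrist");np.savez("w3",**w)
s=bot.read_camera("scene")
a=cv2.resize(s["pixels"][150:280,100:340],None,fx=2.2,fy=2.2)
o=np.zeros((600,800,3),np.uint8);o[:286,:528]=a
b=w["pixels"][:300];o[290:590,:560]=b
cv2.imwrite("pics/w3.png",o)
E
```

```text
above t 7.2 pos [ 0.5854 -0.2976  0.3368] F [ 0.5067  0.3599 -1.1071] op 14.1 g 25.0
near t 8.2 pos [ 0.5855 -0.2985  0.1735] F [-0.0307 -0.6778 -1.5814] op 13.8 g 25.0
0.003 [ 0.0108 -0.2287 -0.7747]
0.001 [ 0.0835 -0.1401 -1.9361]
-0.001 [ 1.2252 -0.791   2.677 ]
open t 9.6 pos [ 0.5849 -0.299   0.1659] F [ 0.5685  1.3691 -0.1952] op 45.6 g 0.0
 t 11.0 pos [ 0.4402 -0.1816  0.3287] F [ 0.0431 -0.4629  0.1596] op 46.1 g 0.0
```

View pics/w3.png

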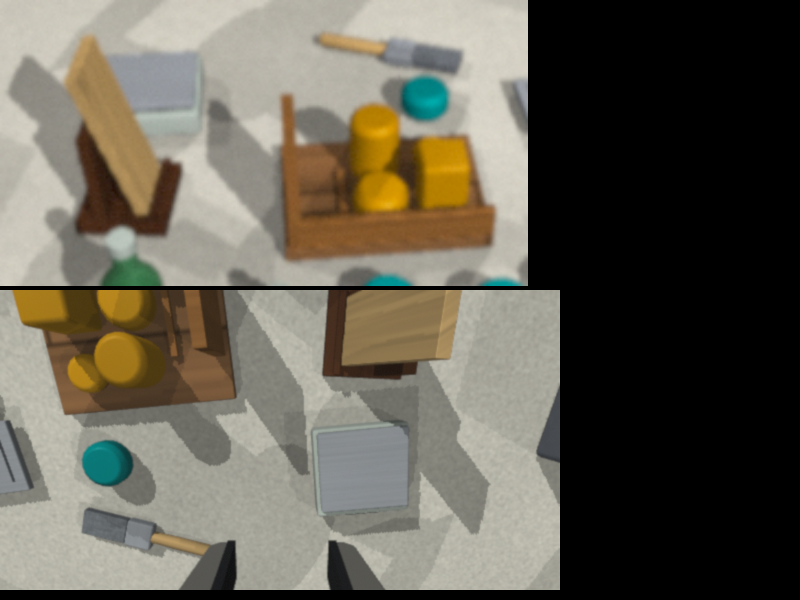

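The board leans on the stand's wall with its foot behind the batten. The pan's corners in the wrist view are about (318,140), (406,134), (408,219) and (320,223). I'll do the two tall cheeses next.

```bash
cat >> h.py <<'E'
def pick(F,xy,z,op,g=25,up=.14):
    r=rot(F[1]); p=W(F,(*xy,z))
    bot.set_gripper(op/92); bot.goto(p+[0,0,up],r); bot.line_to(p,max_speed=.15)
    bot.set_gripper(0,g); st("grip"); bot.line_to(p+[0,0,up],max_speed=.15); st("lifted")
def place(F,xy,z,op,up=.14):
    r=rot(F[1]); p=W(F,(*xy,z))
    bot.goto(p+[0,0,up],r); bot.line_to(p+[0,0,.004],max_speed=.15); bot.hold(.2)
    for dz in(.002,.001,0,-.001,-.002,-.003):
        bot.line_to(p+[0,0,dz],max_speed=.02); f=bot.current_contact_force()[2]
        if f>1: break
    print("touch",dz,f); bot.set_gripper(op/92); bot.hold(.2); st("open")
    bot.line_to(p+[0,0,up],max_speed=.2)
E
python3 - <<'E'
from h import *
w=dict(np.load("w3.npz"))
print("pan",np.mean([ray(w,*p,.05) for p in[(318,140),(406,134),(408,219),(320,223)]],0))
pick(RK,(0,.07),.066,74)
place(TR,(0,.055),.068,74)
pick(RK,(-.07,0),.066,80)
place(TR,(0,-.055),.068,80)
bot.goto(W(RK,(-.04,.02,.27)),rot(RK[1]))
w=bot.read_camera("wrist");np.savez("w4",**w)
s=bot.read_camera("top")
o=np.zeros((600,800,3),np.uint8);o[:300,:560]=w["pixels"][:300];o[302:598]=cv2.resize(s["pixels"][170:340,90:440],None,fx=2.2,fy=2.2)[:296,:800] if 0 else 0
b=cv2.resize(s["pixels"][180:335,80:440],None,fx=1.9,fy=1.9);o[302:302+b.shape[0],:b.shape[1]]=b
cv2.imwrite("pics/w4.png",o);st()
E
```

```text
pan [ 0.411  -0.2895  0.05  ]
grip t 15.2 pos [0.612 0.074 0.066] F [-0.3386 -0.4656  0.1513] op 0.4 g 0.0
lifted t 16.3 pos [0.6112 0.0741 0.2046] F [-0.8489 -0.0415 -0.1262] op 0.4 g 0.0
touch -0.003 -0.27300958758226906
open t 21.7 pos [0.404  0.3515 0.065 ] F [0.4619 0.3347 0.1108] op 73.9 g 0.0
grip t 26.6 pos [ 0.5486 -0.002   0.066 ] F [-0.3574 -0.1782  0.0443] op 0.4 g 0.0
lifted t 27.6 pos [ 0.5478 -0.0018  0.2047] F [-1.3228 -0.5716  0.2959] op 0.3 g 0.0
touch -0.003 -0.8298166521320604
open t 32.9 pos [0.4192 0.2426 0.065 ] F [-0.6761 -0.3571  0.3352] op 80.0 g 0.0
 t 35.0 pos [0.576  0.0222 0.2696] F [ 0.2839  0.092  -0.0323] op 79.9 g 0.0
```

View pics/w4.png

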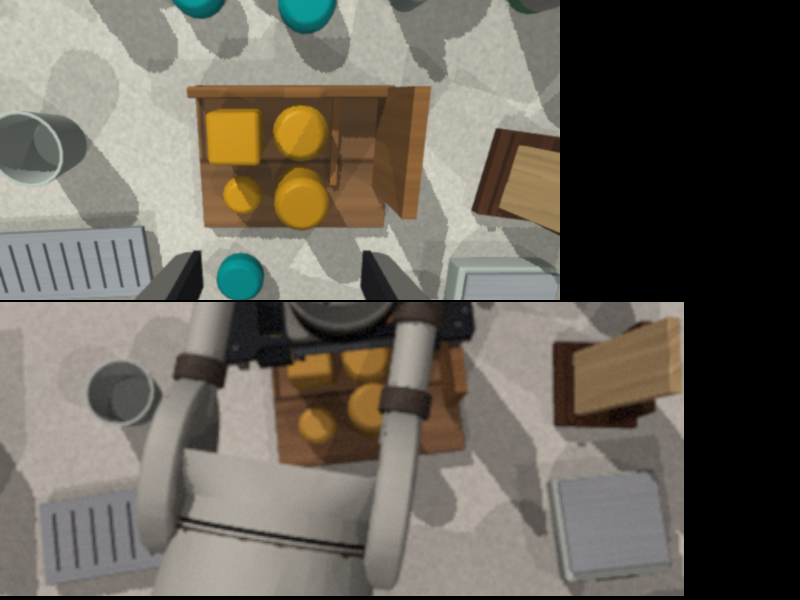

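Both cheeses are still on the rack: block at (233,137) and truckle at (302,198) in the wrist view. The gripper closed on nothing both times. I need to see why before trying again.

```bash
python3 - <<'E'
from h import *
w=dict(np.load("w4.npz"));h=cv2.cvtColor(w["pixels"],cv2.COLOR_BGR2HSV);m=cv2.inRange(h,(12,170,110),(30,255,255))
for cn in cv2.findContours(m,0,2)[0]:
    if cv2.contourArea(cn)>300:print(cv2.boundingRect(cn))
for n,X in[("wheel",(0,0,.058)),("tr",(-.07,0,.103)),("bl",(0,.07,.103)),("tr bottom",(-.07,0,.018)),("but",(-.076,.07,.046))]: print(n,proj(w,W(RK,X)))
p=W(RK,(-.07,0,.066)); bot.goto(p+[0,0,.09],rot(RK[1])); bot.line_to(p,max_speed=.15);st("down")
w=bot.read_camera("wrist");s=bot.read_camera("scene")
o=np.zeros((600,800,3),np.uint8);o[:300,:400]=cv2.resize(w["pixels"],(400,300))
bot.set_gripper(.75,25);st("partly")
w=bot.read_camera("wrist");s2=bot.read_camera("scene")
o[:300,400:]=cv2.resize(w["pixels"],(400,300))
for i,q in enumerate((s,s2)): o[300:,400*i:400*i+400]=cv2.resize(q["pixels"][150:270,200:360],(400,300),interpolation=cv2.INTER_CUBIC)
cv2.imwrite("pics/w5.png",o)
E
```

```text
(223, 178, 37, 36)
(274, 168, 55, 61)
(206, 109, 54, 56)
(273, 105, 54, 53)
wheel [301.3893 132.9775]
tr [302.4113 205.2146]
bl [233.1767 137.7235]
tr bottom [298.8945 185.6951]
but [241.5132 196.1217]
down t 36.3 pos [ 0.5501 -0.0022  0.0676] F [ 0.0556 -0.2324 -0.0984] op 80.0 g 0.0
partly t 36.7 pos [ 0.5487 -0.002   0.0662] F [ 0.4144 -0.1539  0.8589] op 68.8 g 0.0
```

View pics/w5.png

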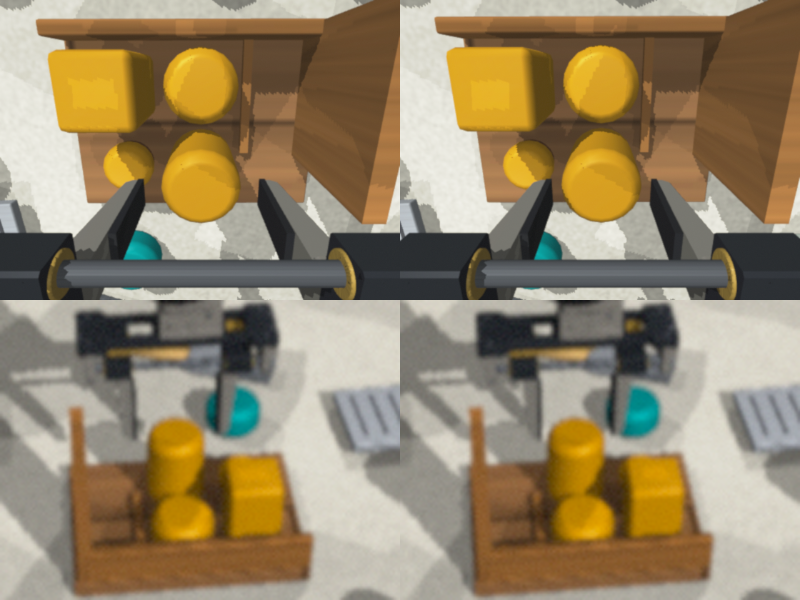

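```bash
python3 - <<'E'
from h import *
s=bot.read_camera("scene");w=bot.read_camera("wrist");t=bot.read_camera("top")
p=np.array(bot.current_ee_pos());ey=W((np.zeros(3),RK[1]),(0,.0344,0))
print("opening",bot.current_opening()*92, "joints",bot.current_joints())
for n,c in(("scene",s),("wrist",w)):
    print(n,"tips",proj(c,p+ey),proj(c,p-ey),"+45z",proj(c,p+ey+[0,0,.045]),proj(c,p-ey+[0,0,.045]),"truckle top",proj(c,W(RK,(-.07,0,.103))))
h=cv2.cvtColor(s["pixels"],cv2.COLOR_BGR2HSV);m=cv2.inRange(h,(12,170,70),(30,255,255))[150:270,200:360]
for cn in cv2.findContours(m,0,2)[0]:
    if cv2.contourArea(cn)>60:print(np.add(cv2.boundingRect(cn),(200,150,0,0)))
for n,X in[("wheel",(0,0,.058)),("tr",(-.07,0,.103)),("tr bot",(-.07,0,.018)),("bl",(0,.07,.103)),("bl bot",(0,.07,.018))]: print(n,proj(s,W(RK,X)))
o=np.zeros((600,800,3),np.uint8)
a=cv2.resize(s["pixels"][150:250,210:343],(800,600),interpolation=cv2.INTER_CUBIC)
k=lambda X:tuple(int(i) for i in (proj(s,X)-[210,150])*6)
for X,col in((p+ey,(255,0,0)),(p-ey,(255,0,0)),(W(RK,(-.07,0,.103)),(255,255,255)),(W(RK,(0,.07,.103)),(255,255,255)),(W(RK,(0,0,.058)),(255,255,255)),(W(RK,(-.125,.124,.018)),(0,255,0)),(W(RK,(.053,.124,.058)),(0,255,0))):cv2.circle(a,k(X),6,col,-1)
cv2.imwrite("pics/w6.png",a)
E
```

```text
opening 68.8470366777525 joints [-0.224   0.2031  1.7757 -0.      1.1629  1.2568]
scene tips [283.859  212.9531] [257.3701 214.5747] +45z [284.2524 199.6924] [257.1088 201.2893] truckle top [270.7015 202.8929]
wrist tips [225.085  238.8961] [339.6765 238.8583] +45z [211.6745 273.7654] [353.4775 273.7229] truckle top [282.5414 266.3385]
[231 198  92  64]
wheel [273.3174 234.8629]
tr [270.7015 202.8929]
tr bot [270.5775 227.2298]
bl [302.0198 219.8102]
bl bot [300.4473 244.2787]
```

View pics/w6.png

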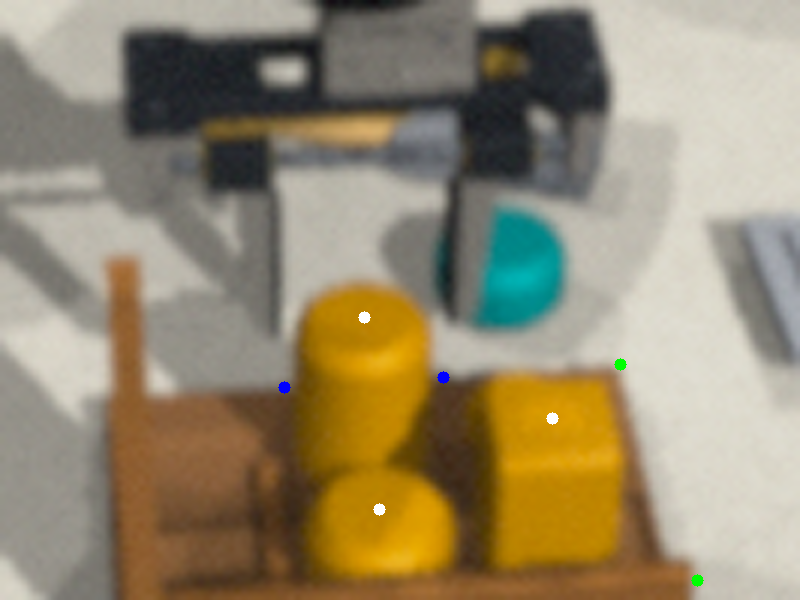

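The blue dots mark the reported fingertip positions. The real tips are about 9 px higher, near scene pixels (256,205) and (284,203), so the real fingers end some 30–45 mm above the reported TCP. I'll measure that by gently touching the fixed scale pan (z = 50 mm) with closed fingers.

```bash
python3 - <<'E'
from h import *
p=np.array(bot.current_ee_pos());bot.line_to(p+[0,0,.1],max_speed=.2)
bot.set_gripper(0,25)
g=np.array([.411,-.29,0]);r=rot(.09)
bot.goto(g+[0,0,.11],r);bot.line_to(g+[0,0,.06],max_speed=.15);bot.hold(.2)
w=bot.read_camera("wrist");np.savez("w7",**w);st("above")
print("TCP proj",proj(w,bot.current_ee_pos()))
f0=bot.current_contact_force()[2]
for z in np.arange(.057,-.012,-.003):
    bot.line_to(g+[0,0,z],max_speed=.05); f=bot.current_contact_force()[2]-f0
    if f>3: bot.hold(.1);st(f"touch {z:.3f}");break
w=bot.read_camera("wrist");np.savez("w8",**w);s=bot.read_camera("scene")
bot.line_to(g+[0,0,.11],max_speed=.2);st()
o=np.zeros((600,800,3),np.uint8);o[:420,:560]=w["pixels"];o[400:600,400:800]=cv2.resize(s["pixels"][130:230,80:280],(400,200))
cv2.imwrite("pics/w8.png",o)
E
```

```text
above t 40.6 pos [ 0.4117 -0.2907  0.0612] F [ 0.0995 -0.15   -0.3025] op 0.3 g 0.0
TCP proj [282.2483 238.9899]
touch 0.009 t 45.0 pos [ 0.4115 -0.2905  0.0123] F [-7.9551  7.9024 27.5607] op 0.4 g 13.7
 t 45.8 pos [ 0.4104 -0.2893  0.1086] F [-0.3021  0.6382 -0.4868] op 0.3 g 0.0
```

View pics/w8.png

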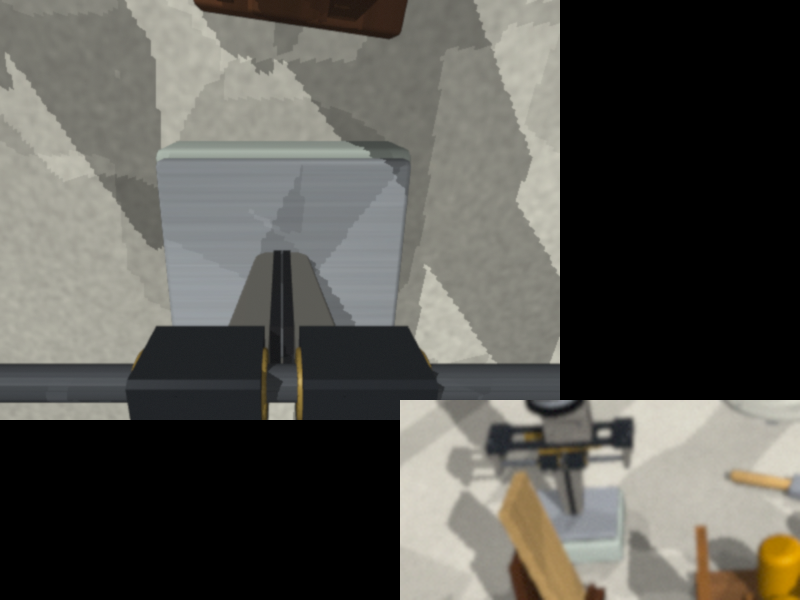

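Contact came at a reported z of 0.0123 m, so the real fingertips sit 38 mm above the reported TCP. The tip at wrist pixel (282,251) gives no lateral offset. I'll correct for that and redo the tall cheeses.

```bash
cat >> h.py <<'E'
D=.038
SC=(np.array([.4115,-.29,0]),.09)
def pick(F,xy,z,op,g=25,up=.14):
    r=rot(F[1]); p=W(F,(*xy,z-D))
    bot.set_gripper(op/92); bot.goto(p+[0,0,up],r); bot.line_to(p,max_speed=.2)
    bot.hold(.15);bot.set_gripper(0,g); st("grip")
    if bot.current_opening()*92<40: raise SystemExit("missed")
    bot.line_to(p+[0,0,up],max_speed=.2); st("lifted")
def place(F,xy,z,op,up=.14):
    r=rot(F[1]); p=W(F,(*xy,z-D))
    bot.goto(p+[0,0,up],r); bot.line_to(p+[0,0,.004],max_speed=.18); bot.hold(.2)
    f0=bot.current_contact_force()[2]
    for dz in(.002,.0005,-.001,-.0025):
        bot.line_to(p+[0,0,dz],max_speed=.03); f=bot.current_contact_force()[2]-f0
        if f>1.5: break
    print("touch",dz,f); bot.set_gripper(op/92); st("open")
    bot.line_to(p+[0,0,up],max_speed=.25)
E
python3 - <<'E'
from h import *
pick(RK,(0,.07),.064,74)
place(TR,(0,.055),.066,74)
pick(RK,(-.07,0),.064,80)
place(TR,(0,-.055),.066,80)
bot.goto(W(RK,(-.04,.02,.25)),rot(RK[1]))
w=bot.read_camera("wrist");np.savez("w9",**w)
s=bot.read_camera("scene")
o=np.zeros((600,800,3),np.uint8);o[:300,:560]=w["pixels"][:300]
b=cv2.resize(s["pixels"][150:270,100:440],None,fx=2.3,fy=2.3)[:,:800];o[302:302+b.shape[0],:b.shape[1]]=b
cv2.imwrite("pics/w9.png",o);st()
E
```

```text
grip t 49.9 pos [0.6123 0.0741 0.0264] F [-0.0171  0.3121  2.6464] op 54.1 g 25.0
lifted t 50.7 pos [0.6107 0.0741 0.164 ] F [ 0.3773  0.2998 -2.5721] op 53.3 g 25.0
touch -0.001 11.139559139551352
open t 54.4 pos [0.404  0.3515 0.0269] F [ 0.013   0.4224 -0.5981] op 74.0 g 0.0
grip t 58.3 pos [ 0.5489 -0.002   0.0264] F [-1.5863  0.4393  2.4471] op 59.9 g 25.0
lifted t 59.1 pos [ 0.5474 -0.0017  0.1642] F [-1.1398 -0.4443 -2.9099] op 59.8 g 25.0
touch -0.001 11.864789050845333
open t 62.5 pos [0.4192 0.2425 0.0269] F [-0.2685  0.4022 -0.3178] op 79.9 g 0.0
 t 64.5 pos [0.5759 0.0222 0.2493] F [-0.6479  0.3781  0.4426] op 79.9 g 0.0
```

View pics/w9.png

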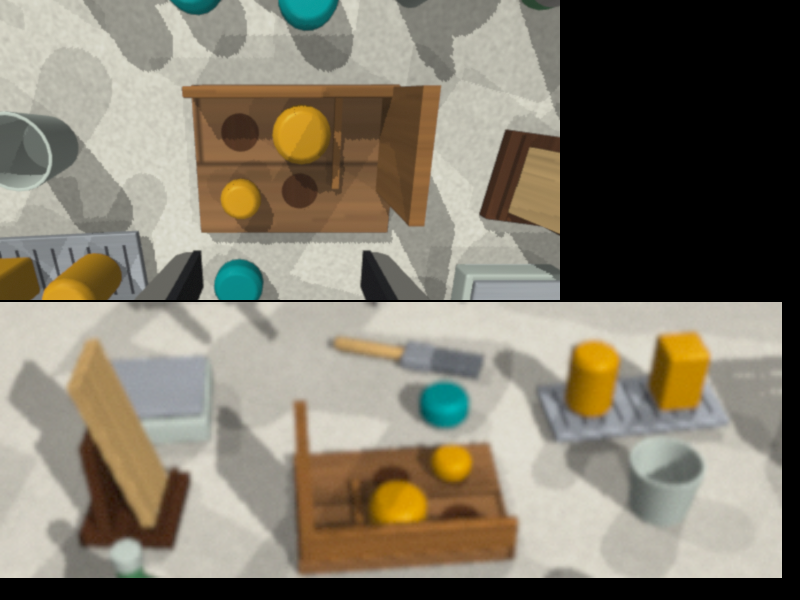

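Both cheeses stand upright on the tray, and the dark marks at (239,132) and (300,190) show where they stood. The wheel and button haven't moved. Next is the wheel, with the gripper shifted 8 mm away from the end panel.

```bash
python3 - <<'E'
from h import *
w=dict(np.load("w9.npz"))
L=lambda u,v,z:Ro.from_euler('z',-RK[1]).apply(ray(w,u,v,z)-RK[0])[:2]*1000
m=(cv2.cvtColor(w["pixels"],cv2.COLOR_BGR2GRAY)<60).astype(np.uint8)
for n,x,y in(("bl",239,132),("tr",300,190)):
    k=m[y-25:y+25,x-25:x+25].copy();q=cv2.connectedComponentsWithStats(k)
    i=1+np.argmax(q[2][1:,4]);print(n,"mark",q[2][i],L(x-25+q[3][i][0],y-25+q[3][i][1],.018))
print("wheel",L(301,134,.058))
pick(RK,(0,.008),.030,92,up=.24)
place(SC,(0,0),.062,92,up=.24)
w=bot.read_camera("wrist");np.savez("w10",**w)
s=bot.read_camera("top")
o=np.zeros((420,800,3),np.uint8);o[:,:560]=w["pixels"];o[:240,560:800]=cv2.resize(s["pixels"][250:330,360:440],(240,240))
cv2.imwrite("pics/w10.png",o);st()
E
```

```text
bl mark [  7   7  38  27 825] [ 3.3767 70.8142]
tr mark [  8   7  35  35 929] [-69.9216   0.1066]
wheel [0.796  1.4768]
grip t 67.2 pos [ 0.618   0.0118 -0.0076] F [ 0.8512 -2.8339  2.5249] op 62.9 g 25.0
lifted t 68.5 pos [0.6167 0.0125 0.2302] F [-0.6594  0.3185 -1.3756] op 63.1 g 25.0
touch -0.001 11.808799916330171
open t 72.9 pos [ 0.4115 -0.29    0.0229] F [ 0.7237 -0.7783 -0.1993] op 91.9 g 0.0
 t 74.1 pos [ 0.4108 -0.2892  0.262 ] F [ 0.1346 -0.0022 -0.4003] op 91.8 g 0.0
```

View pics/w10.png

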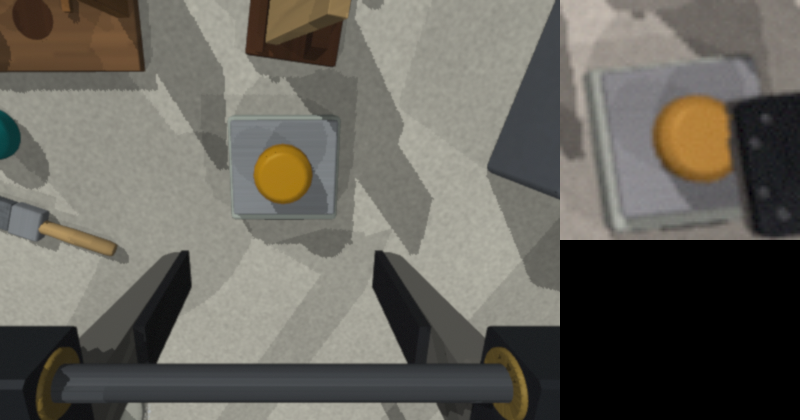

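The wheel stands in the middle of the pan: wheel at (283,173), pan spanning (231–338, 117–218). I'll put the tall cheeses back now.

```bash
python3 - <<'E'
from h import *
pick(TR,(0,.055),.066,78)
place(RK,(0,.07),.064,74)
pick(TR,(0,-.055),.066,80)
place(RK,(-.07,0),.064,80)
bot.goto(W(RK,(-.19,0,.25)),rot(RK[1]));st()
w=bot.read_camera("wrist")
h=cv2.cvtColor(w["pixels"],cv2.COLOR_BGR2HSV);m=cv2.inRange(h,(12,170,110),(30,255,255))
s=bot.read_camera("scene");t=bot.read_camera("top")
o=np.zeros((600,800,3),np.uint8)
a=t["pixels"][170:340,80:440];o[:a.shape[0],:a.shape[1]]=a;a=w["pixels"][:250,100:540];o[:250,360:]=a
b=cv2.resize(s["pixels"][150:270,100:440],None,fx=2.3,fy=2.3)[:,:800];o[302:302+b.shape[0],:b.shape[1]]=b
cv2.imwrite("pics/w11.png",o)
for n,X in[("tr",(-.07,0,.103)),("bl",(0,.07,.103)),("but",(-.076,.07,.046))]: print(n,"wrist",proj(w,W(RK,X)),"top",proj(t,W(RK,X)))
E
```

```text
grip t 78.3 pos [0.4041 0.3515 0.0282] F [-0.965  -0.2726  1.4097] op 53.9 g 25.0
lifted t 79.2 pos [0.4029 0.3509 0.1662] F [-0.5937 -0.2531 -3.2117] op 53.9 g 25.0
touch -0.001 6.326719623042314
open t 82.8 pos [0.612  0.074  0.0249] F [-0.0563  0.4851 -0.2378] op 74.0 g 0.0
grip t 86.3 pos [0.4195 0.2426 0.0284] F [-0.3404 -1.0307  2.8781] op 59.5 g 25.0
lifted t 87.1 pos [0.4181 0.2422 0.1663] F [-0.7188 -0.0108 -1.9199] op 59.6 g 25.0
touch -0.001 9.768543250760164
open t 90.6 pos [ 0.5485 -0.002   0.0249] F [-0.1515 -0.1324 -0.1061] op 80.2 g 0.0
 t 91.9 pos [ 0.4288 -0.0126  0.2482] F [-0.2575  0.1595  0.2182] op 79.8 g 0.0
tr wrist [282.4007  48.4822] top [275.8135 234.9959]
bl wrist [196.9252 -43.9806] top [241.3866 207.3708]
but wrist [214.1119  60.9589] top [246.1328 243.9307]
```

View pics/w11.png

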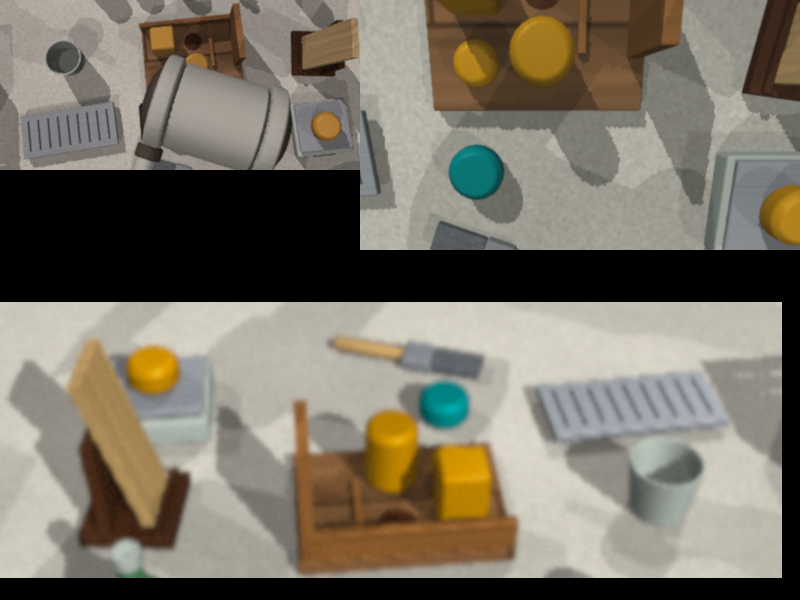

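The final view shows everything in place. The truckle and block stand upright on their spots (truckle at wrist pixel (282,50), predicted (282,48)). The wheel is on the pan, the board leans in the stand, and the button hasn't moved.

```bash
python3 -c "
from workcell import bot
print(bot.job_done())"
```

```text
the job is handed in; nothing more can be done
None
```

The job is handed in at about 92 s of the 131 s allowed: board leaning in the stand, low wheel in the middle of the scale's pan, both tall cheeses upright back on their spots, and the button cheese untouched; the first try at each tall cheese closed on air because the fingertips sit 38 mm above the reported TCP, which I measured and corrected.

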